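# Clamp the green milk probe in the probe tester

## Robot

A 6-joint arm with a two-finger parallel gripper is mounted at the origin on the work surface. World frame = base frame: x ahead of the robot, y to its left, z up, the work surface at z = 0. Lengths are in mm, angles in rad, forces in N, time in s.
With the tool pointing down it reaches from about 300 to 775 mm from the base axis. Payload 14.6 kg.
Tool frame: the origin (TCP) lies at the very end of the fingers, on their centre line; the grasp point (between the pads) lies 19 mm behind it; z points along the fingers, y is the line along which they close (so a half turn about z gives the same grasp; the last joint's range is limited). The gripper opens to 94 mm and grips with 3 to 60 N. Pads are 16 mm wide; open, the fingers measure 119 mm over their backs; the gripper's body (75 mm by 177 mm) begins 78 mm behind the grasp point.
Start: joints at [-1.284, 0.3, 1.521, -0, 1.321, -0.067], TCP at [190.548, -515.927, 205.446] pointing down, gripper open.
Joint ranges: [-3.03, 3.03], [-0.79, 2.21], [0.23, 2.52], [-1.04, 4.18], [0, 3.07], [-2.55, 2.55]. Speed limits (rad/s): [2.22, 2.22, 2.57, 3.14, 3.14, 3.14].

## Interface

Orientations are given as [roll, pitch, yaw] about the fixed x, y, z axes, in that order (R = Rz(yaw) Ry(pitch) Rx(roll)).
In Python, from cell import manip, eyes, ticket gives the robot as it stands. The module is installed in compiled form; this text tells all that it offers.
- The arm moves only by the tool arm_command, never from a script. Its argument "plan" is a list of rows, each a list of 5 numbers: the opening, from -1 (shut) to 1 (fully open), then the shift along the tool's x, y, z in m, then the turn about the tool's z in rad. In form: [[jaw, dx, dy, dz, roll], ...]. A call has 1 to 20 rows; each row shifts and turns the commanded pose from where the row before left it, along the tool's axes as they then stand; what a row does not reach is not made up. A row lasts 1/8 s, in which the tool goes at most 62.5 mm and 10.7 degrees, less where a joint would pass 70% of its speed; a pose out of reach is approached as far as the arm can. A call is refused whole if a number of a shift passes 0.0625 or a number of a turn 0.188, either way. A call with a gripper value outside its range is refused whole. The fingers move at their own pace and stop on an object; "newtons" is the grip in N (left out, the last holds). Time passes only in rows, so rows that do not move let the fingers close. It gives the time, the measured TCP pose, the force, the opening and the grip force at its end, in the units of the state.
- manip.read_state(): the state, without advancing time (a new reading comes with each control period).
- eyes.camera(name): name is "side" or "top"; returns a dict with "img" (480x640x3 uint8, blue, green, red), "z_map" (480x640 float32, mm along the optical axis (not along the pixel's ray), 0 where there is no reading), "fx", "fy", "cx", "cy" (pixels), "eye" and "orientation" of the camera in the world. Camera axes: x right, y down, z forward; pixel columns grow to the right and rows downward; lengths in mm; the calibration is good to about 2 mm. A picture is of the moment at which its call begins.
- ticket.sign_off(): hands the job in; it is judged then, once.
The state is a dict: "clock": time; "joints": joint angles; "qd": joint speeds; "effort": joint torques, N m; "eef_pos": TCP position; "eef_rot": TCP orientation; "wrist_force": force on the tool from outside, world axes, zero at the start; "moment": the same for the moment, N m; "finger_gap": finger opening in mm; "finger_force": force on a finger pad.
Only numpy, scipy, OpenCV 4.12 (cv2) and the standard library are available. Lean on these libraries where they do the work, as an engineer would, in place of code of your own. Each camera call takes 0.05 s, during which the arm holds its last target. There are 200 camera calls.

## Task

Take the green milk-thermometer probe out of the wooden caddy, push it straight down between the open jaws of the probe tester until its tip is fully home in the well, and let go of it. Then turn the chuck sleeve clockwise (seen from above) by its red knobs until the three jaws grip the probe's stem firmly, and let go. Leave the two other probes in the caddy, and do not shift the syrup bottle or the milk pitcher.

Things in the scene. Friction and masses are not known exactly. Their poses are not given: they have to be found in the camera images.
- green_head (a point): Centre of the green probe's head. The probe is a pen thermometer of 60 g: upright green cylinder head 18 mm in diameter and 45 mm tall (this point is half-way up) with a thin black band, over a straight steel stem 8 mm in diameter and 85 mm long. The tip lies 107.5 mm below this point. z axis: from the tip up to the head. It starts upright in one of the three caddy holes, the tip 10 mm above the table.
- green_tip (a point): Lower end of the green probe's stem, on its axis.
- orange_head (a point): Centre of the head of the orange probe, same shape as the green one; it stays in the caddy.
- white_head (a point): Centre of the head of the white probe, same shape as the green one; it stays in the caddy.
- caddy: Fixed light-wood block 60 (x) x 170 (y) x 70 mm tall; origin at the centre of its underside. Three 11 mm holes, 60 mm deep, in a row along its y axis at -55, 0 and +55 mm, one probe in each in any order.
- tester: Fixed probe tester: black housing 100 x 100 x 60 mm on a foot 116 mm square, origin at the centre of its underside. A vertical round well 11 mm in diameter runs on its axis from the housing's top (60 mm up, 3 mm chamfer) down to 25 mm above the table. Above the housing sits the steel chuck sleeve (54 mm in diameter, from 62 to 92 mm above the table, 32 mm mouth) with three brass jaws inside it.
- well_mouth (a point): On the well's axis, level with the tops of the jaws, 96 mm above the table.
- well_floor (a point): Floor of the well, on its axis, 25 mm above the table. When the probe is home its tip rests here and its head's centre stands 132.5 mm above the table.
- sleeve (a joint): Turn of the sleeve, rad, growing clockwise from above: 0 (jaws 15 mm apart) to a stop at 2.2; starts at 0 to 0.7. Each rad moves all jaws 2 mm inward: they meet the 8 mm stem at about 1.75, press with 20 N each at 2.0, 35 N at the stop. It stays where left, but from the stop, gripping a stem, springs back to about 2.0, still gripping. Turning takes 0.12 N m, up to 0.35 N m at the stop.
- knob0 (a point): Grip point of the first of three red upright round knobs, each 16 mm in diameter, on 10 mm steel arms that turn with the sleeve: 70 mm from the well's axis, 120 degrees apart. The knob's top is 145 mm above the table, the arm below it at 82 mm; this point is at 125 mm. Knobs are fixed to their arms and do not spin.
- knob1 (a point): Grip point of the second red knob, 120 degrees counter-clockwise (from above) of knob0.
- knob2 (a point): Grip point of the third red knob, 240 degrees counter-clockwise of knob0.
- jaw0: One of three coupled brass jaws, 6 mm wide, tops 96 mm and bottoms 70 mm above the table; its origin is on the underside of the tester.
- jaw1: Second brass jaw, as jaw0.
- jaw2: Third brass jaw, as jaw0.
- green: The green probe, origin at its tip.
- syrup_mid (a point): Half-way up the amber syrup bottle, 72 mm in diameter, 260 mm tall, 0.9 kg, standing close to the tester outside the knobs' circle: it blocks the gripper, not the knobs.
- pitcher_mid (a point): Half-way up the steel milk pitcher, 76 mm in diameter, 95 mm tall, with a handle that reaches 67 mm from its axis on the side away from the caddy, standing beside the caddy.
There are look-alikes about, which are no part of the job. Of the things that look like the green, the largest one is meant.

How it is judged:
By the outcome, as a careful person would: the job done as asked, in the order asked, and still so for the second after the job is handed in, with the robot touching nothing.
It also fails if it takes over 67 s, if anything falls off the work surface, if the arm or the gripper's body presses on something with over 40 N, if the wrist force passes 120 N, or if a joint passes its speed limit or range.

## Working session

There is one attempt and no reset: what is moved stays moved. The work goes in short steps, Python scripts to look and compute and a tool call to move; the robot and the scene stay as the last step left them, time stands still between calls to the robot, and variables do not carry over. Pictures are saved under pics/ and viewed, at most 10 in all, crops included, and the job is handed in when it is done.

Besides the shell and the picture viewer there is one more tool, called in YAML: its name, and indented under it one key for each argument. arm_command: Moves the arm, as the interface text tells. Its arguments: {"type":"object","properties":{"plan":{"type":"array"},"newtons":{"type":"number"}},"required":["plan"]}

```bash
mkdir -p pics
cat > h.py <<'E'
import numpy as np, cv2
from cell import manip, eyes, ticket
from scipy.spatial.transform import Rotation as R
def rot(c):
    o=np.array(c["orientation"],float)
    return o if o.shape==(3,3) else R.from_euler('xyz',o).as_matrix()
def ray(c,u,v): return rot(c)@np.array([(u-c["cx"])/c["fx"],(v-c["cy"])/c["fy"],1.])
def plane(c,u,v,z):
    d=ray(c,u,v); e=np.array(c["eye"]); return e+d*(z-e[2])/d[2]
def cloud(c):
    v,u=np.mgrid[:480,:640]; z=c["z_map"]
    p=np.stack([(u-c["cx"])/c["fx"]*z,(v-c["cy"])/c["fy"]*z,z],-1)
    return p@rot(c).T+np.array(c["eye"])
E
python3 - <<'E'
from h import *
print(manip.read_state())
for n in("top","side"):
    c=eyes.camera(n); cv2.imwrite(f"pics/{n}0.png",c["img"]); print(n,c["eye"],c["orientation"],c["fx"],c["fy"],c["cx"],c["cy"])
E
```

```text
{'clock': 0.0, 'joints': array([-1.28361090e+00,  3.00492059e-01,  1.52158706e+00, -7.98279725e-06,
        1.32071105e+00, -6.66049326e-02]), 'qd': array([ 0.00059514, -0.00094104,  0.00152362,  0.00045986, -0.00140009,
       -0.000638  ]), 'effort': array([ 1.40799177e-03, -5.31808341e+01, -3.52728868e+01,  7.08673079e-02,
        2.44989916e-02, -8.32584715e-05]), 'eef_pos': array([ 190.46706968, -515.6804224 ,  204.87230791]), 'eef_rot': array([-3.14039727e+00, -7.19870342e-05,  3.53792297e-01]), 'wrist_force': array([-0.21044304, -0.04050074, -0.51546062]), 'moment': array([-0.01788192, -0.07025053,  0.01115297]), 'finger_force': 0.0, 'finger_gap': 93.8557916747339}
top [ 480.80840887  -31.79122675 1050.98696209] [-3.03473366  0.00999125 -1.59835664] 515.7795998551661 515.7795998551661 331.667531424851 238.78332668333627
side [ 30.92356775 799.14295912 644.48018286] [-2.08264202  0.00890697 -2.58081289] 608.5995229380242 608.5995229380242 326.2447115209948 244.5017846789996
```

View pics/top0.png

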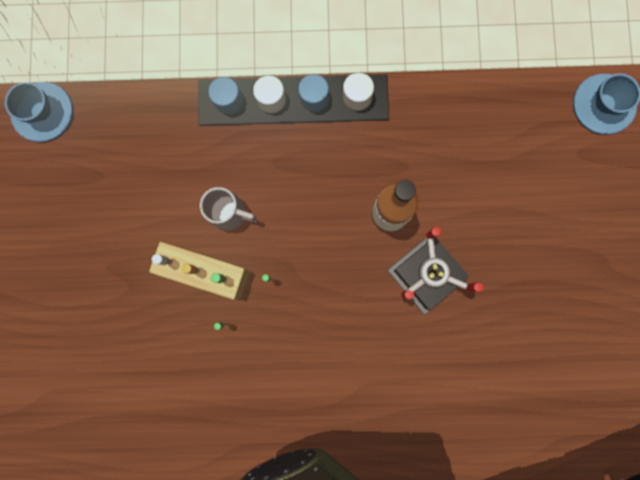

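View pics/side0.png

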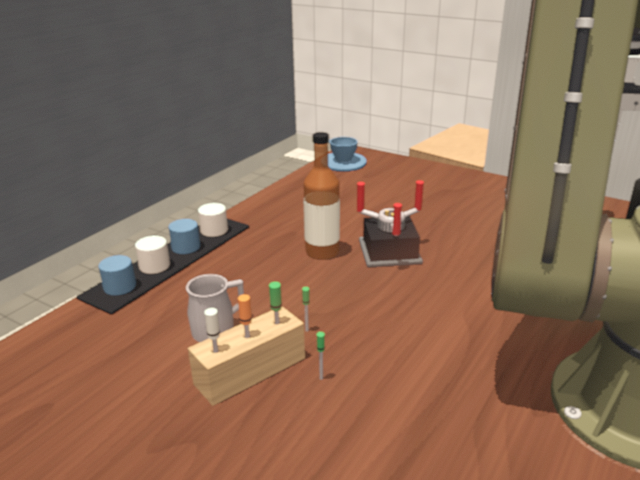

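The top view shows three green candidates:
- (217,278): in the caddy's end hole, and the largest.
- (266,278): a thin pick on the table.
- (218,326): another thin pick on the table.

The description points to the caddy one. The side view agrees, with its head at (275,295) and the smaller picks at (306,295) and (320,341). Next I'll measure and take a close crop.

```bash
cat > m.py <<'E'
from h import *
def blobs(c,name,lo,hi,amin=8):
    h=cv2.cvtColor(c["img"],cv2.COLOR_BGR2HSV); m=cv2.inRange(h,lo,hi)
    if name=="red": m|=cv2.inRange(h,(172,120,70),(180,255,255))
    n,l,s,ce=cv2.connectedComponentsWithStats(m)
    P=cloud(c)
    for i in range(1,n):
        if s[i,4]>=amin:
            q=P[l==i]; q=q[c["z_map"][l==i]>0]
            t=q[q[:,2]>np.percentile(q[:,2],90)-6] if len(q) else q
            print(name,s[i].tolist(),ce[i].round(1),"med",np.median(q,0).round(0),"top",t.mean(0).round(1),len(t))
if __name__=="__main__":
    for n in("top","side"):
        c=eyes.camera(n); print(n)
        blobs(c,"green",(45,100,50),(80,255,255))
        blobs(c,"red",(0,170,90),(4,255,255))
        if n=="top":
            P=cloud(c)
            for nm,(u0,u1,v0,v1),(z0,z1) in [("caddytop",(140,255,235,305),(62,76)),("bottle",(365,425,170,240),(60,300)),("pitcher",(190,262,180,235),(80,110)),("house",(380,480,225,320),(55,64)),("sleeve",(410,460,245,300),(87,99))]:
                q=P[v0:v1,u0:u1].reshape(-1,3); q=q[(q[:,2]>z0)&(q[:,2]<z1)]
                r=cv2.minAreaRect(q[:,:2].astype(np.float32)); print(nm,len(q),np.median(q,0).round(0),r)
            for (u,v) in[(157,259),(188,268),(217,278),(404,190)]: print(u,v,P[v,u].round(1),plane(c,u,v,140).round(1))
            a=cv2.resize(c["img"][235:345,140:290],None,fx=4,fy=4); b=cv2.resize(c["img"][220:330,375:495],None,fx=4,fy=4)
            cv2.imwrite("pics/crop1.png",cv2.resize(np.hstack([a,b]),(800,326)))
E
python3 m.py
```

```text
top
green [218, 275, 3, 7, 13] [219.4 278. ] med [515. 175. 137.] top [514.8 175.2 139.3] 9
green [266, 275, 4, 6, 12] [267.6 277.7] med [514.  97.  85.] top [515.4  97.4  87. ] 7
green [214, 323, 8, 7, 33] [217.7 326. ] med [428. 190.  87.] top [429.  191.   87.5] 25
red [434, 227, 7, 8, 23] [438. 230.] med [ 592. -213.  145.] top [ 589.  -212.7  145.4] 18
red [427, 230, 10, 7, 30] [430.3 234. ] med [ 584. -202.  128.] top [ 584.4 -203.4  138.4] 9
red [467, 283, 16, 9, 78] [475.  286.8] med [ 487. -274.  137.] top [ 488.  -278.8  144.9] 35
red [402, 292, 4, 7, 16] [403.2 294.6] med [ 477. -150.  123.] top [ 478.6 -149.9  137.4] 4
caddytop 2408 [533. 229.  71.] ((534.50390625, 234.99244689941406), (171.19960021972656, 60.08863067626953), 70.80220031738281)
bottle 1675 [ 628. -134.  176.] ((636.4332275390625, -139.90887451171875), (70.86397552490234, 64.90369415283203), 56.49950408935547)
pitcher 392 [656. 191.  92.] ((646.2777099609375, 180.43081665039062), (87.89093017578125, 66.4680404663086), 41.99832534790039)
house 1875 [ 518. -212.   61.] ((550.2979125976562, -189.7634582519531
[... 257 characters left out ...]
.1 230.7 138.8] [534.  230.3 140. ]
217 278 [514.8 178.4 142.3] [514.9 179.  140. ]
404 190 [ 638.9 -140.8  260.4] [ 662.9 -157.4  140. ]
side
green [269, 282, 11, 24, 222] [274.6 293.1] med [511. 191. 129.] top [512.8 187.7 138.3] 81
green [303, 287, 6, 14, 62] [305.3 293.5] med [511. 108.  80.] top [512.4 107.1  84.6] 31
green [317, 332, 8, 20, 115] [320.3 340.4] med [425. 198.  79.] top [426.  196.1  85.3] 49
red [357, 183, 8, 28, 182] [360.  196.4] med [ 582. -201.  117.] top [ 582.7 -201.5  140.4] 36
red [415, 182, 8, 28, 170] [418.4 194.7] med [ 483. -270.  117.] top [ 483.9 -270.2  139.6] 36
red [393, 205, 9, 29, 154] [396.6 219. ] med [ 473. -149.  115.] top [ 473.4 -150.1  140.6] 32
```

View pics/crop1.png

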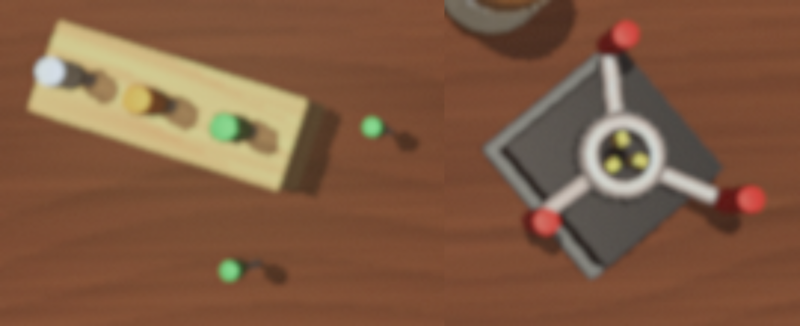

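The crop confirms the green probe in the caddy's end hole (crop 226,127) and the two loose thin picks. It also shows the jaws open and the bottle near the upper knob. I'm setting out for a point above the green head, with the fingers closing across the caddy row.

arm_command:
  plan:
    - [0.06,0,0,0,-0.1764]
    - [0.06,0,0,0,-0.1764]
    - [0.06,0,0,0,-0.1764]
    - [0.06,0,0,0,-0.1764]
    - [0.06,0,0,0,-0.1764]
    - [0.06,0.0511,0.0052,0,0]
    - [0.06,0.0511,0.0052,0,0]
    - [0.06,0.0511,0.0052,0,0]
    - [0.06,0.0511,0.0052,0,0]
    - [0.06,0.0511,0.0052,0,0]
    - [0.06,0.0511,0.0052,0,0]
    - [0.06,0.0511,0.0052,0,0]
    - [0.06,0.0511,0.0052,0,0]
    - [0.06,0.0511,0.0052,0,0]
    - [0.06,0.0511,0.0052,0,0]
    - [0.06,0.0511,0.0052,0,0]
    - [0.06,0.0511,0.0052,0,0]
    - [0.06,0.0511,0.0052,0,0]
    - [0.06,0.0511,0.0052,0,0]
    - [0.06,0.0511,0.0052,0,0]
  newtons: 25

```text
clock: 2.7
eef_pos: [516.7, 184.0, 205.3]
eef_rot: [-3.142, 0.0, 1.236]
wrist_force: [0.9, -0.5, 0.5]
finger_gap: 50.1
finger_force: 0.0
```

```bash
cat >> h.py <<'E'
def delta(x,y,z,yaw=None):
    s=manip.read_state(); p=s["eef_pos"]; r=R.from_euler('xyz',s["eef_rot"]).as_matrix()
    print("t",round(s["clock"],2),"tcp",p.round(1),"rot",s["eef_rot"].round(3),"F",s["wrist_force"].round(1),"gap",round(s["finger_gap"],1),"j",s["joints"].round(2))
    print("tool shift m",(r.T@(np.array([x,y,z])-p)/1000).round(4), "" if yaw is None else ("roll",round(-(yaw-s["eef_rot"][2]),3)))
E
python3 - <<'E'
from h import *
delta(516,183,98.5,1.236)
c=eyes.camera("side"); cv2.imwrite("pics/s1.png",cv2.resize(c["img"][150:400,150:450],(800,667))[:600])
# knob centres: side rays vs top rays
t=eyes.camera("top")
k=np.array([plane(t,*q,145)[:2] for q in[(436.3,231.1),(478.5,287.2),(408.9,294.6)]]); print("top knobs",k.round(1).tolist(),k.mean(0).round(1),"ring",plane(t,434.9,272.3,92).round(1))
print([np.linalg.norm(a-k.mean(0)).round(1) for a in k],[np.degrees(np.arctan2(*(a-k.mean(0))[::-1])).round(1) for a in k])
k=np.array([plane(c,*q,117)[:2] for q in[(360,196.4),(418.4,194.7),(396.6,219)]]);print("side knobs",k.round(1).tolist(),k.mean(0).round(1))
print("side green",plane(c,274.6,293.1,119).round(1))
E
```

```text
t 2.7 tcp [516.7 184.  205.3] rot [-3.142  0.     1.236] F [ 0.9 -0.5  0.5] gap 50.1 j [ 0.28  0.3   1.53 -0.    1.32  0.61]
tool shift m [-0.0012 -0.0003  0.1068] ('roll', np.float64(-0.0))
top knobs [[586.6, -210.5], [486.0, -279.1], [476.5, -157.4]] [ 516.3 -215.6] ring [ 516.  -214.6   92. ]
[np.float64(70.4), np.float64(70.3), np.float64(70.6)] [np.float64(4.2), np.float64(-115.6), np.float64(124.4)]
side knobs [[582.3, -200.6], [483.2, -270.0], [472.3, -147.2]] [ 512.6 -205.9]
side green [519.1 180.7 119. ]
```

View pics/s1.png

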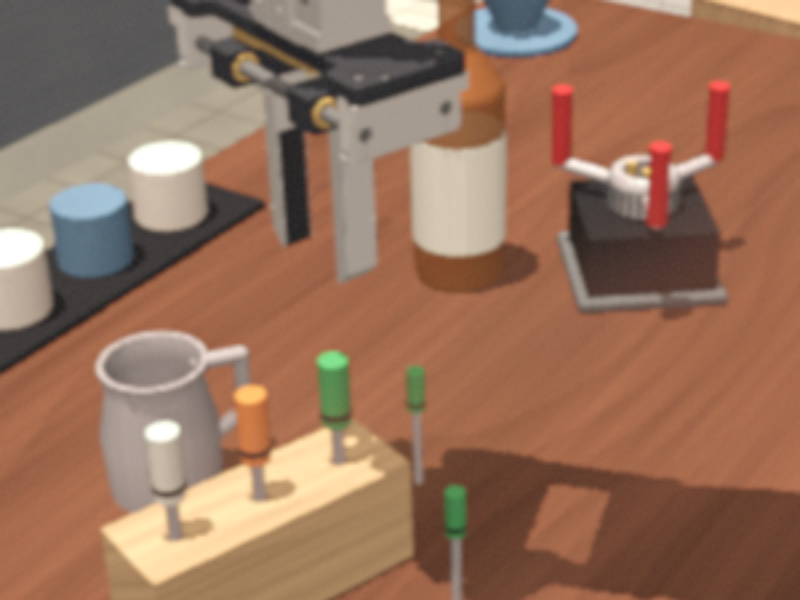

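The side view shows the gripper open above the green head (crop 333,390), with the pitcher, orange and white probes clear of it. Descending and gripping.

arm_command:
  plan:
    - [0.06,-0.001,0,0.03,0]
    - [0.06,0,0,0.03,0]
    - [0.06,0,0,0.03,0]
    - [0.06,0,0,0.015,0]
    - [0.06,0,0,0,0]
    - [-1,0,0,0,0]
    - [-1,0,0,0,0]
    - [-1,0,0,0,0]
    - [-1,0,0,0,0]
    - [-1,0,0,0,0]
    - [-1,0,0,0,0]
  newtons: 25

```text
clock: 4.18
eef_pos: [516.1, 181.5, 100.8]
eef_rot: [3.141, -0.0, 1.236]
wrist_force: [0.5, -0.5, 4.6]
finger_gap: 17.7
finger_force: 25.0
```

arm_command:
  plan:
    - [-1,0,0,-0.015,0]
    - [-1,0,0,-0.025,0]
    - [-1,0,0,-0.03,0]
    - [-1,0,0,-0.03,0]
    - [-1,0,0,-0.025,0]
    - [-1,0,0,0,0.179]
    - [-1,0,0,0,0.179]
    - [-1,0,0,0,0.179]
    - [-1,0,0,0,0.179]
    - [-1,-0.0164,0.0286,0,0]
    - [-1,-0.0164,0.0286,0,0]
    - [-1,-0.0164,0.0286,0,0]
    - [-1,-0.0164,0.0286,0,0]
    - [-1,-0.0164,0.0286,0,0]
    - [-1,-0.0164,0.0286,0,0]
    - [-1,-0.0164,0.0286,0,0]
    - [-1,-0.0164,0.0286,0,0]
    - [-1,-0.0164,0.0286,0,0]
    - [-1,-0.0164,0.0286,0,0]

```text
clock: 6.55
eef_pos: [515.4, -149.3, 226.3]
eef_rot: [3.141, -0.0, 0.52]
wrist_force: [0.1, 0.8, -0.1]
finger_gap: 17.7
finger_force: 25.0
```

arm_command:
  plan:
    - [-1,-0.0164,0.0286,0,0]
    - [-1,-0.016,0.028,0,0]
    - [-1,0,0,0,0]
    - [-1,0,0,0,0]

```text
clock: 7.05
eef_pos: [515.5, -213.0, 225.8]
eef_rot: [-3.141, -0.0, 0.52]
wrist_force: [0.1, 0.3, -0.2]
finger_gap: 17.5
finger_force: 25.0
```

Run:
```python
from h import *
delta(516,-213,122)
s=manip.read_state();p=s["eef_pos"]
for n in("side","top"):
    c=eyes.camera(n); rc=rot(c)
    def pr(q): 
        w=rc.T@(np.array(q)-c["eye"]); return (w[0]/w[2]*c["fx"]+c["cx"],w[1]/w[2]*c["fy"]+c["cy"])
    print(n,"pred tip",np.round(pr([p[0],p[1],p[2]+19-107.5]),1),"mouth",np.round(pr([516,-213,96]),1))
    if n=="side": a=cv2.resize(c["img"][100:280,320:460],None,fx=3.3,fy=3.3,interpolation=cv2.INTER_CUBIC)
    else: b=cv2.resize(c["img"][200:320,380:490],(330,360))
b=cv2.copyMakeBorder(b,0,a.shape[0]-360,0,0,cv2.BORDER_CONSTANT)
cv2.imwrite("pics/h2.png",np.hstack([a,b]))
```

```text
t 7.05 tcp [ 515.5 -213.   225.8] rot [-3.141 -0.     0.52 ] F [ 0.1  0.3 -0.2] gap 17.5 j [-0.46  0.3   1.47  0.    1.37  0.59]
tool shift m [0.0004 0.0002 0.1038] 
side pred tip [392.3 192.2] mouth [391.2 210.6]
top pred tip [438.9 271.5] mouth [434.4 272.2]
```

View pics/h2.png

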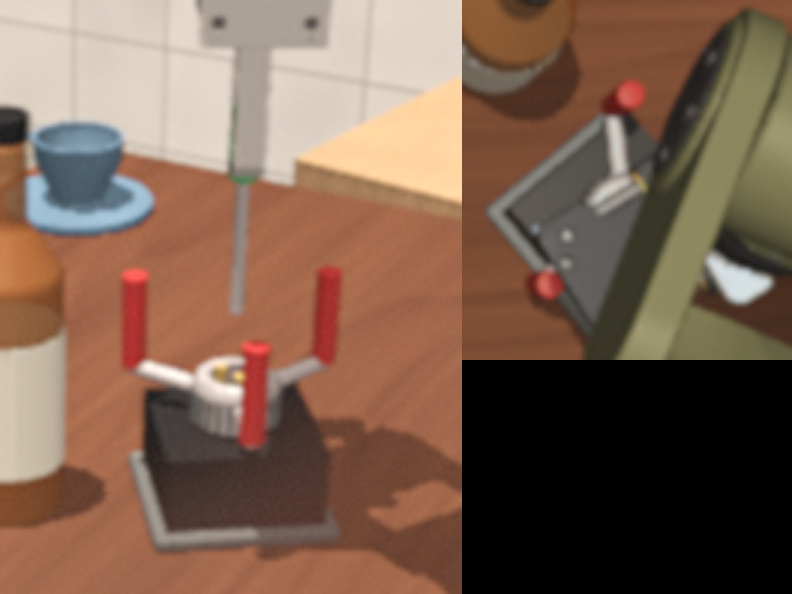

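The side crop shows the probe upright in the fingers, tip at (236,312). It is laterally over the sleeve ring, centred near (236,380). The top crop only shows the arm occluding the ring. I'm making a small correction, then descending in steps while watching the force.

arm_command:
  plan:
    - [-1,-0.0007,0.001,0.012,0]
    - [-1,0,0,0.015,0]
    - [-1,0,0,0.01,0]
    - [-1,0,0,0.006,0]
    - [-1,0,0,0.005,0]
    - [-1,0,0,0.005,0]
    - [-1,0,0,0,0]

```text
clock: 8.02
eef_pos: [515.4, -214.7, 172.2]
eef_rot: [-3.141, 0.0, 0.52]
wrist_force: [0.2, 0.1, -0.0]
finger_gap: 17.6
finger_force: 25.0
```

Run:
```python
from h import *
delta(516,-213.8,115.8)
c=eyes.camera("side"); cv2.imwrite("pics/h3.png",cv2.resize(c["img"][150:260,340:450],(600,600),interpolation=cv2.INTER_CUBIC))
```

```text
t 8.03 tcp [ 515.4 -214.7  172.2] rot [-3.141  0.     0.52 ] F [ 0.2  0.1 -0. ] gap 17.6 j [-0.46  0.35  1.54  0.    1.26  0.59]
tool shift m [ 0.001  -0.0005  0.0564]
```

View pics/h3.png

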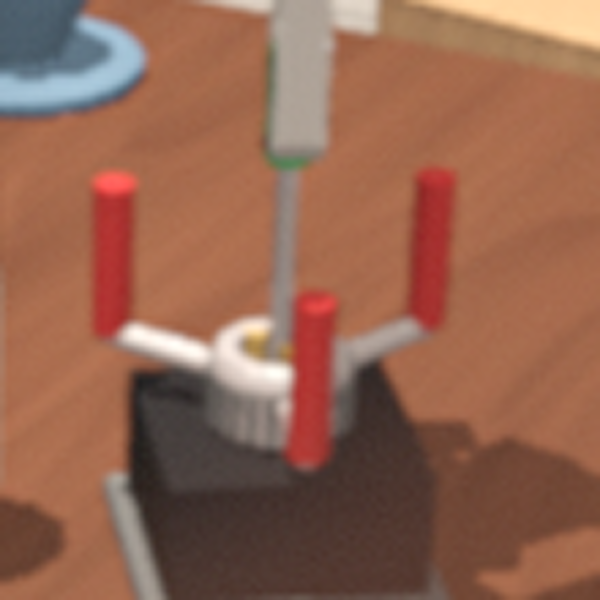

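The stem is now inside the ring between the jaws (crop 281,350), with no contact force. Continuing down.

arm_command:
  plan:
    - [-1,0,0,0.006,0]
    - [-1,0,0,0.006,0]
    - [-1,0,0,0.006,0]
    - [-1,0,0,0.004,0]
    - [-1,0,0,0.003,0]
    - [-1,0,0,0.003,0]
    - [-1,0,0,0,0]

```text
clock: 8.95
eef_pos: [515.4, -214.7, 144.3]
eef_rot: [-3.141, 0.0, 0.52]
wrist_force: [0.4, 0.7, -1.6]
finger_gap: 17.3
finger_force: 25.0
```

arm_command:
  plan:
    - [-1,0,0,0.006,0]
    - [-1,0,0,0.006,0]
    - [-1,0,0,0.006,0]
    - [-1,0,0,0.004,0]
    - [-1,0,0,0.003,0]
    - [-1,0,0,0.001,0]
    - [-1,0,0,0,0]

```text
clock: 9.82
eef_pos: [515.5, -214.8, 118.5]
eef_rot: [3.142, -0.0, 0.52]
wrist_force: [0.4, -1.5, -0.7]
finger_gap: 17.9
finger_force: 25.0
```

arm_command:
  plan:
    - [-1,0,0,0.0015,0]
    - [-1,0,0,0.0015,0]
    - [-1,0,0,0.001,0]
    - [-1,0,0,0,0]

```text
clock: 10.32
eef_pos: [515.9, -214.9, 115.6]
eef_rot: [3.14, -0.001, 0.52]
wrist_force: [-2.1, 1.7, 9.3]
finger_gap: 17.5
finger_force: 25.0
```

9 N at TCP z 115.6, which is about the predicted 115.8, so the tip is on the floor. Releasing and rising.

arm_command:
  plan:
    - [-0.05,0,0,0,0]
    - [-0.05,0,0,0,0]
    - [-0.05,0,0,0,0]
    - [-0.05,0,0,0,0]
    - [-0.05,0,0,-0.02,0]
    - [-0.05,0,0,-0.03,0]
    - [-0.05,0,0,-0.03,0]
    - [-0.05,0,0,0,0]

```text
clock: 11.32
eef_pos: [516.2, -215.1, 196.5]
eef_rot: [3.138, -0.002, 0.52]
wrist_force: [0.0, 0.5, -1.0]
finger_gap: 44.8
finger_force: 0.0
```

Run:
```python
from h import *
from m import blobs
delta(516,-214.5,190)
c=eyes.camera("side"); blobs(c,"green",(45,100,50),(80,255,255)); blobs(c,"red",(0,170,90),(4,255,255))
cv2.imwrite("pics/h4.png",cv2.resize(c["img"][120:260,320:460],(600,600),interpolation=cv2.INTER_CUBIC))
rc=rot(c)
for z in(110,132.5,155):
    w=rc.T@(np.array([515.9,-214.5,z])-c["eye"]); print(z,w[0]/w[2]*c["fx"]+c["cx"],w[1]/w[2]*c["fy"]+c["cy"])
```

```text
t 11.32 tcp [ 516.2 -215.1  196.5] rot [ 3.138e+00 -2.000e-03  5.200e-01] F [ 0.   0.5 -1. ] gap 44.8 j [-0.46  0.33  1.51  0.    1.3   0.59]
tool shift m [ 0.0001 -0.0007  0.0065] 
green [388, 184, 8, 22, 146] [391.5 193.8] med [ 514. -205.  136.] top [ 514.1 -207.2  152.1] 40
green [303, 288, 6, 13, 49] [305.4 294.3] med [511. 108.  78.] top [511.9 107.6  83.7] 20
green [317, 332, 8, 19, 106] [320.3 340.9] med [425. 198.  77.] top [425.9 196.5  85.2] 40
red [415, 181, 8, 29, 167] [418.6 194.6] med [ 483. -270.  118.] top [ 483.4 -272.   140.6] 34
red [357, 184, 7, 27, 168] [360.1 197. ] med [ 582. -201.  115.] top [ 582.4 -201.4  139.2] 32
red [393, 203, 9, 31, 170] [396.8 218.2] med [ 473. -149.  119.] top [ 474.2 -151.2  142.2] 38
110 391.893284091406 204.17597160834416
132.5 392.38489846822006 194.05504721879322
155 392.8854493930657 183.7501450385237
```

View pics/h4.png

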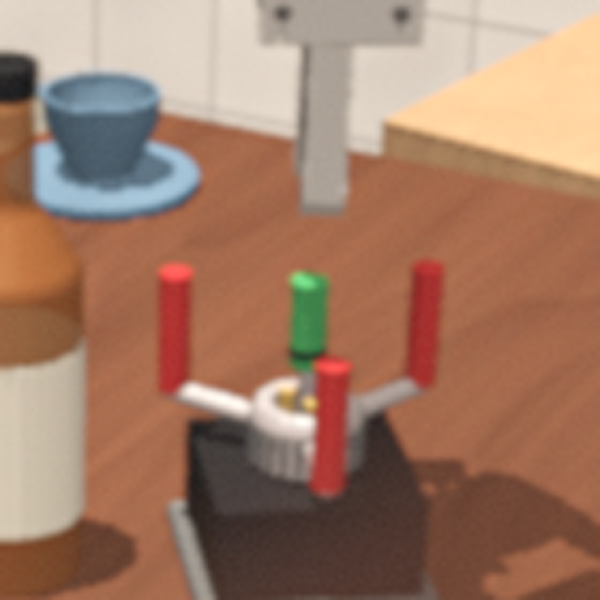

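The green head now stands at (391.5,193.8), against a prediction of (392.4,194.1) for fully home, and it is upright and free. Next I'll grip the knob on the robot's side, at bearing −116°. Its clockwise path stays away from the bottle.

arm_command:
  plan:
    - [-0.15,0,0,0,-0.151]
    - [-0.15,0,0,0,-0.151]
    - [-0.15,0,0,0,-0.151]
    - [-0.15,0,0,0,-0.151]
    - [-0.15,-0.035,0,0,0]
    - [-0.15,-0.035,0,0,0]
    - [-0.15,0,0,0,0]
    - [-0.15,0,0,0.03,0]
    - [-0.15,0,0,0.03,0]
    - [-0.15,0,0,0.03,0]
    - [-0.15,0,0,0,0]
    - [-1,0,0,0,0]
    - [-1,0,0,0,0]
    - [-1,0,0,0,0]
    - [-1,0,0,0,0]
    - [-1,0,0,0,0]
  newtons: 20

```text
clock: 13.38
eef_pos: [485.6, -278.1, 105.3]
eef_rot: [3.14, 0.0, 1.124]
wrist_force: [-0.5, 1.1, 5.9]
finger_gap: 15.9
finger_force: 20.0
```

Gripped, at a 15.9 mm gap on the 16 mm knob. Turning a first part of the arc.

arm_command:
  plan:
    - [-1,0.0003,-0.007,0,0.1]
    - [-1,0.0003,-0.007,0,0.1]
    - [-1,0.0003,-0.007,0,0.1]
    - [-1,0.0003,-0.007,0,0.1]
    - [-1,0,0,0,0]

```text
clock: 14.0
eef_pos: [463.3, -261.0, 105.4]
eef_rot: [3.14, -0.001, 0.723]
wrist_force: [1.4, 3.2, 6.7]
finger_gap: 15.6
finger_force: 20.0
```

```bash
cat > k.py <<'E'
from h import *
s=manip.read_state(); d=s["eef_pos"][:2]-[515.9,-214.9]; f=s["wrist_force"]; u=d/np.linalg.norm(d)
b=np.degrees(np.arctan2(d[1],d[0])); print("r",np.hypot(*d).round(1),"turned rad",np.radians((-115.6-b)%360).round(3),"yaw turned",round(1.124-s["eef_rot"][2],3),"Frad",(f[:2]@u).round(1),"Ftan(cw resist +)",(-(f[:2]@[u[1],-u[0]])).round(1),"Fz",f[2].round(1),s["moment"].round(2),"j6",s["joints"][5].round(2))
E
python3 k.py
```

```text
r 70.0 turned rad 0.404 yaw turned 0.401 Frad -3.2 Ftan(cw resist +) -1.4 Fz 6.7 [ 0.53 -0.16 -0.02] j6 0.27
```

Tracking well, so I'll continue.

arm_command:
  plan:
    - [-1,0.0003,-0.007,0,0.1]
    - [-1,0.0003,-0.007,0,0.1]
    - [-1,0.0004,-0.007,0,0.1]
    - [-1,0.0003,-0.007,0,0.1]
    - [-1,0.0004,-0.007,0,0.1]
    - [-1,0.0003,-0.007,0,0.1]
    - [-1,0.0004,-0.007,0,0.1]
    - [-1,0.0003,-0.007,0,0.1]
    - [-1,0,0,0,0]

```text
clock: 15.12
eef_pos: [446.0, -209.3, 105.3]
eef_rot: [3.141, -0.002, -0.077]
wrist_force: [0.7, 1.7, 6.2]
finger_gap: 15.3
finger_force: 20.0
```

```bash
python3 k.py
```

```text
r 70.1 turned rad 1.204 yaw turned 1.201 Frad -0.5 Ftan(cw resist +) -1.7 Fz 6.2 [ 0.41 -0.05  0.1 ] j6 1.13
```

arm_command:
  plan:
    - [-1,0.0001,-0.0035,0,0.05]
    - [-1,0.0001,-0.0035,0,0.05]
    - [-1,0.0001,-0.0035,0,0.05]
    - [-1,0.0001,-0.0035,0,0.05]
    - [-1,0,0,0,0]

```text
clock: 15.75
eef_pos: [448.4, -195.8, 105.3]
eef_rot: [3.141, -0.001, -0.276]
wrist_force: [-1.2, 2.3, 7.4]
finger_gap: 15.7
finger_force: 20.0
```

```bash
python3 k.py
```

```text
r 70.2 turned rad 1.4 yaw turned 1.4 Frad 1.8 Ftan(cw resist +) -1.9 Fz 7.4 [0.37 0.19 0.09] j6 1.36
```

arm_command:
  plan:
    - [-1,0.0001,-0.0035,0,0.05]
    - [-1,0.0001,-0.0035,0,0.05]
    - [-1,0,0,0,0]

```text
clock: 16.12
eef_pos: [450.5, -189.2, 105.3]
eef_rot: [3.141, -0.001, -0.376]
wrist_force: [-1.4, 2.1, 9.0]
finger_gap: 15.8
finger_force: 20.0
```

```bash
python3 k.py
```

```text
r 70.3 turned rad 1.499 yaw turned 1.5 Frad 2.1 Ftan(cw resist +) -1.4 Fz 9.0 [0.35 0.35 0.09] j6 1.47
```

arm_command:
  plan:
    - [-1,0.0001,-0.0035,0,0.05]
    - [-1,0.0001,-0.0035,0,0.05]

```text
clock: 16.38
eef_pos: [453.3, -183.1, 105.3]
eef_rot: [3.141, -0.001, -0.477]
wrist_force: [-3.6, -0.3, 8.9]
finger_gap: 15.6
finger_force: 20.0
```

```bash
python3 k.py
```

```text
r 70.3 turned rad 1.594 yaw turned 1.601 Frad 3.1 Ftan(cw resist +) 1.9 Fz 8.9 [-0.04  0.69  0.18] j6 1.59
```

arm_command:
  plan:
    - [-1,0.0001,-0.0035,0,0.05]
    - [-1,0.0001,-0.0035,0,0.05]

```text
clock: 16.62
eef_pos: [455.4, -180.3, 105.2]
eef_rot: [3.134, -0.002, -0.577]
wrist_force: [-19.5, -36.0, 7.2]
finger_gap: 17.3
finger_force: 20.0
```

```bash
python3 k.py
```

```text
r 69.7 turned rad 1.643 yaw turned 1.701 Frad -1.0 Ftan(cw resist +) 41.0 Fz 7.2 [-6.22  3.24  0.  ] j6 1.7
```

41 N of tangential resistance after about 1.62 rad means the sleeve is at its stop. I'll ease off, let go wide enough for the spring-back, and rise.

arm_command:
  plan:
    - [-1,0,0.002,0,0]
    - [-1,0,0.002,0,0]
    - [0.5,0,0,0,0]
    - [0.5,0,0,0,0]
    - [0.5,0,0,0,0]
    - [0.5,0,0,0,0]
    - [0.5,0,0,0,0]
    - [0.5,0,0,-0.02,0]
    - [0.5,0,0,-0.04,0]
    - [0.5,0,0,-0.04,0]
    - [0.5,-0.04,0,-0.03,0]
    - [0.5,-0.05,0,0,0]
    - [0.5,-0.05,0,0,0]
    - [0.5,0,0,0,0]

```text
clock: 18.38
eef_pos: [335.7, -102.8, 235.0]
eef_rot: [-3.141, -0.002, -0.575]
wrist_force: [0.2, -0.6, -0.3]
finger_gap: 70.0
finger_force: 0.0
```

Run:
```python
from h import *
from m import blobs
delta(0,0,0)
c=eyes.camera("side"); blobs(c,"green",(45,100,50),(80,255,255)); 
t=eyes.camera("top"); blobs(t,"red",(0,170,90),(4,255,255))
a=cv2.resize(c["img"][140:260,340:440],(450,540),interpolation=cv2.INTER_CUBIC);b=cv2.resize(t["img"][225:315,385:435+50],(350,315),interpolation=cv2.INTER_CUBIC)
cv2.imwrite("pics/h5.png",np.hstack([a,cv2.copyMakeBorder(b,0,225,0,0,cv2.BORDER_CONSTANT)]))
```

```text
t 18.38 tcp [ 335.7 -102.8  235. ] rot [-3.141e+00 -2.000e-03 -5.750e-01] F [ 0.2 -0.6 -0.3] gap 70.0 j [-0.4  -0.19  1.97  0.    1.36  1.74]
tool shift m [-0.338   0.0965  0.2343] 
green [389, 183, 8, 23, 156] [392.1 193.5] med [ 513. -207.  137.] top [ 514.  -209.2  152.6] 42
green [303, 288, 6, 13, 52] [305.4 293.8] med [512. 108.  79.] top [512.4 106.9  84. ] 25
green [317, 332, 8, 19, 110] [320.3 340.4] med [425. 198.  77.] top [425.8 196.3  85.8] 44
red [410, 238, 8, 7, 19] [414.4 240.3] med [ 572. -172.  145.] top [ 571.2 -171.2  145.6] 17
red [405, 242, 6, 7, 22] [407.1 245.3] med [ 565. -161.  122.] top [ 565.5 -161.   135.2] 7
red [469, 256, 15, 10, 80] [476.4 261.1] med [ 533. -279.  137.] top [ 533.9 -284.5  145.5] 34
red [423, 307, 13, 8, 46] [429.  310.1] med [ 449. -193.  131.] top [ 449.6 -197.2  144.6] 16
```

View pics/h5.png

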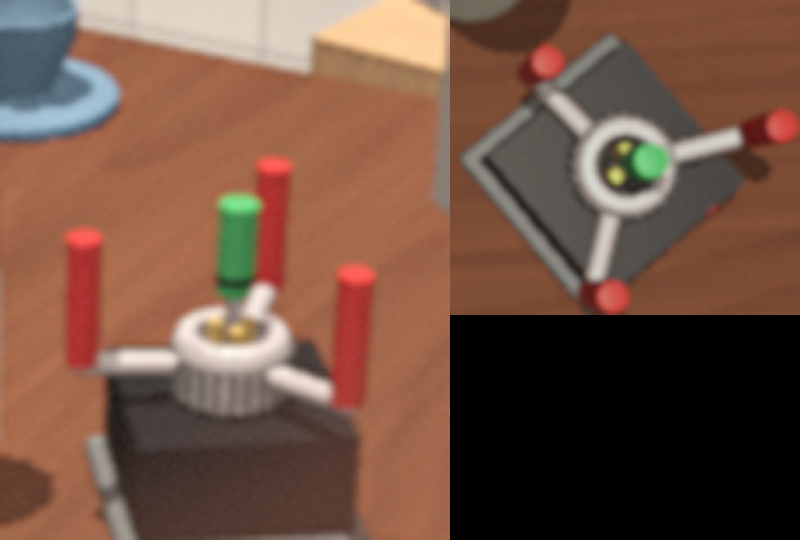

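The final view shows the green head upright at (392,193.5), unchanged in height, with the jaws closed on the stem. The knobs have settled about 1.40 rad from their start, which is the stop less the expected 0.2 rad spring-back while gripping. The arm is clear, so I'm handing in.

```bash
python3 -c "
from cell import ticket; print(ticket.sign_off())"
```

```text
the job is handed in; nothing more can be done
None
```

The job is handed in: the green probe is home in the tester with its stem gripped by the jaws, and it took about 18 s; I saw no contact with the other probes, the bottle or the pitcher, but took no last look at them.

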